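# Unload the forming die and ready the press

## Robot

A 6-joint arm with a two-finger parallel gripper is mounted at the origin on the work surface. World frame = base frame: x ahead of the robot, y to its left, z up, the work surface at z = 0. Lengths are in m, angles in degrees, forces in N, time in s.
With the tool pointing down it reaches from about 0.4 to 0.825 m from the base axis. Payload 7 kg.
Tool frame: the origin (TCP) lies at the very end of the fingers, on their centre line; the grasp point (between the pads) lies 19 mm behind it (ctrl.tcp_to_grasp is the distance from the TCP to the grasp point, in m); z points along the fingers, y is the direction in which the jaws open and shut (so a half turn about z gives the same grasp; the last joint's range is limited). The gripper opens to 88 mm and grips with 3 to 60 N. Pads are 19 mm wide; open, the fingers measure 130 mm over their backs; the gripper's body (78 mm by 193 mm) begins 47 mm behind the grasp point.
Start: joints at [-58.264, 20.546, 0.682, 0, -70.136, -16.507], TCP at [0.177, -0.651, 0.195] pointing down, gripper open.
Joint ranges: [-176.03, 176.03], [-82.01, 121.73], [-58.28, 71.71], [-173.87, 95.51], [-174.79, -0.11], [-173.66, 173.66]. Speed limits (degrees/s): [136.94, 136.94, 172.46, 180, 180, 180].

## Interface

Orientations are given as [roll, pitch, yaw] about the fixed x, y, z axes, in that order (R = Rz(yaw) Ry(pitch) Rx(roll)).
In Python, from plant import ctrl gives the robot as it stands.
- The arm moves only by the tool jog_arm, never from a script. Its argument "commands" is a list of rows, each an object of numbers: "x", "y", "z": the shift along the tool's x, y, z in cm; "roll": the turn about the tool's z in rad. In form: [{"x": .., "y": .., "z": .., "roll": ..}, ...]. A call has 1 to 12 rows; each row shifts and turns the commanded pose from where the row before left it, along the tool's axes as they then stand; what a row does not reach is not made up. A row lasts 1/10 s, in which the tool goes at most 50 mm and 8.59 degrees, less where a joint would pass 70% of its speed; a pose out of reach is approached as far as the arm can. A call is refused whole if a number of a shift passes 5 or a number of a turn 0.15, either way. A call with a gripper value outside its range is refused whole. "gripper" is the finger opening in cm, from 0 to 8.76, set as the call begins (left out, the last holds). The fingers move at their own pace and stop on an object; the grip force is fixed at half the most. Time passes only in rows, so rows that do not move let the fingers close. It gives the time, the measured TCP pose, the force and the opening at its end, in the units of the state.
- ctrl.get_obs(): the state, without advancing time (a new reading comes with each control period).
- ctrl.snapshot(name): name is "side" or "top"; returns a dict with "image" (400x640x3 uint8, red, green, blue), "mtx" (3x3 intrinsics, pixels), "k1" (the pictures are not rectified: a ray, as slopes to the right and down, at radius r is drawn at 1 + k1 r^2 times it, then the intrinsics apply), "position" and "orientation" of the camera in the world. Camera axes: x right, y up, looking along -z (the intrinsics and any distortion apply to the point x, -y, -z); pixel columns grow to the right and rows downward; lengths in m; the calibration is good to about 2 mm. A picture is of the moment at which its call begins. There is no depth.
- ctrl.close_job(): hands the job in, once; it reports no verdict.
Trained networks look in the newest picture that a camera, given by its name, has taken for a name from the list of things; names that differ only in an ending like _2 or _b are one class to them, and where a whole thing is asked for, a point or a joint stands for the part that bears it (a point fixed in the world has none). Each returns a list of dicts, best first, with "confidence" (0 to 1); they miss things now and then, are a little off and sometimes report something else, mostly with a low value. They report only what shows in the picture. A call takes as long as a camera call. They do not tell look-alikes from the thing itself.
- ctrl.search_frame(camera, query): "position" ([column, row] as shares, 0 to 1, of the picture: columns of its width, rows of its height, amid what is visible of it).
- ctrl.regions_of(camera, query): "mask" (400x640 bool, what is visible of it) and "position" ([column, row] as shares, 0 to 1, of the picture: columns of its width, rows of its height, amid what is visible of it).
The state is a dict: "clock": time; "joint_pos": joint angles; "qvel": joint speeds; "tau": joint torques, N m; "tool_pos": TCP position; "orientation": TCP orientation; "force": force on the tool from outside, world axes, zero at the start; "moment": the same for the moment, N m; "opening": finger opening in m.
Only numpy, scipy, OpenCV 4.12 (cv2) and the standard library are available. Lean on these libraries where they do the work, as an engineer would, in place of code of your own. Each camera call takes 0.05 s, during which the arm holds its last target.

## Task

The bench press has just formed a U-shaped bracket: lift it up out of the open die and set it down in the shallow parts tray, lying flat on its base with both flanges pointing up - put it down, do not drop it. Only when it is in the tray, tell the press it may cycle again at the button box: press the small button fully and let it come back up, then press the large button fully and let it come back up. Leave the flat blanks, the dish, the socket and the wrench where they are.

Things in the scene. Friction and masses are not known exactly. Their poses are not given: they have to be found in the camera images.
- bracket: the formed bracket, bright bare metal, 0.25 kg: U channel, flat base 80 (x) x 44 (y) x 5 mm, with upright flanges on its two long sides, 56 mm long, 5 mm thick, tops 40 mm above the underside, 44 mm across their outer faces (y). Origin: centre of the underside; z points to the flange tops. It starts in the die cavity, flanges standing 20 mm proud of the die's face
- die: fixed lower die: dark steel block 136 (x) x 106 (y) mm on a grey foot plate 160 x 130 x 12 mm. Top face 57 mm above the bench, with an open cavity 85 (x) x 49 (y) mm, 20 mm deep, in its centre (floor 37 mm above the bench); two dowels stand 8 mm above the face at two diagonal corners (56, 41 mm from the centre). Origin: bench level under its centre
- tray: fixed shallow rectangular painted steel parts tray, 180 (x) x 140 (y) mm outside, 22 mm high, walls 4 mm, floor 4 mm above the bench, empty. Origin: bench level under its centre
- panel: fixed grey button box, 80 (x) x 150 (y) x 40 mm high, with two black push buttons on its top, 36 mm either side of its centre along y; which of them is on which side varies. Origin: bench level under its centre
- small_top (a point): centre of the top of the small push button (20 mm diameter, in a 36 mm metal collar); the top stands 62 mm above the bench, 10 mm above its collar
- small (a joint): travel of the small button: 0 released, 0.006 m fully down; a spring of about 5 N brings it back
- large_top (a point): centre of the top of the large push button (38 mm diameter, in a 54 mm metal collar); the top stands 62 mm above the bench, 10 mm above its collar
- large (a joint): travel of the large button: 0 released, 0.006 m fully down; a spring of about 5 N brings it back
- blanks: bystander: loose stack of three flat cross-shaped blanks, 80 x 118 mm, 15 mm high. Origin: centre of its underside
- dish: bystander: round red dish, 120 mm across and 32 mm high, with a few bolts in it. Origin: centre of its underside
- socket: bystander: deep socket, an upright steel tube 28 mm in diameter and 65 mm tall. Origin: centre of its underside
- wrench: bystander: spanner 160 mm long lying flat. Origin: at bench level under its middle
There are look-alikes about, which are no part of the job. Leave any green or orange look-alike of the tray alone.

How it is judged:
By the outcome, as a careful person would: the job done as asked, in the order asked, and still so for the second after the job is handed in, with the robot touching nothing.
It also fails if it takes over 51 s, if anything falls off the work surface, if the arm or the gripper's body presses on something with over 40 N, if the wrist force passes 120 N, or if a joint passes its speed limit or range.

## Working session

There is one attempt and no reset: what is moved stays moved. The work goes in short steps, Python scripts to look and compute and a tool call to move; the robot and the scene stay as the last step left them, time stands still between calls to the robot, and variables do not carry over. Pictures are saved under pics/ and viewed, and the job is handed in when it is done.

Besides the shell and the picture viewer there is one more tool, called after "Request:" as name(argument=value, ...), one argument or row to a line, values as JSON. jog_arm: Moves the arm, as the interface text tells. Its arguments: {"type":"object","properties":{"commands":{"type":"array"},"gripper":{"type":"number"}},"required":["commands"]}

```bash
ls; mkdir -p pics; python3 - <<'E'
from plant import ctrl
import cv2
print(ctrl.get_obs(), ctrl.tcp_to_grasp)
for n in("side","top"):
    s=ctrl.snapshot(n); cv2.imwrite(f"pics/{n}0.png",s["image"][:,:,::-1]); print(n,s["mtx"],s["k1"],s["position"],s["orientation"])
    for q in("bracket","die","tray","panel","small_top","large_top","blanks","dish","socket","wrench"):
        print(q,[(round(d["confidence"],2),round(d["position"][0]*640),round(d["position"][1]*400)) for d in ctrl.search_frame(n,q)])
E
```

```text
pics
{'clock': 0.0, 'joint_pos': array([-5.82640516e+01,  2.05881209e+01,  6.33804814e-01, -2.08393115e-02,
       -7.01353684e+01, -1.65066201e+01]), 'qvel': array([ 0.02263193,  0.04181656, -0.0863773 , -0.06040829, -0.05010305,
       -0.03328804]), 'tau': array([ 2.75812827e-04, -5.82719886e+01,  2.93051594e+01,  6.99706793e+00,
        7.03178113e-03, -9.70552696e-05]), 'tool_pos': array([ 0.17714044, -0.65078148,  0.19425811]), 'orientation': array([ 1.79908445e+02, -6.70109002e-03, -1.64777763e+02]), 'force': array([-0.1671949 ,  0.08045268, -0.55231438]), 'moment': array([0.04258203, 0.02291352, 0.05070698]), 'opening': 0.08774826938498978} 0.0188
side [[434.98564522   0.         322.18102149]
 [  0.         434.98564522 203.8147233 ]
 [  0.           0.           1.        ]] -0.07389774451871534 [ 0.10667269 -1.04820219  0.85017684] [ 53.37142836  -0.71756213 -20.99367667]
bracket []
die [(0.34, 340, 249)]
tray [(0.75, 339, 249), (0.56, 410, 305), (0.29, 340, 182)]
panel [(0.69, 342, 198)]
small_top []
large_top [(0.53, 342, 184)]
blanks [(0.66, 384, 188)]
dish [(0.86, 419, 219)]
socket [(0.62, 355, 151)]
wrench []
top [[400.80665647   0.         320.80187054]
 [  0.         400.80665647 199.99854673]
 [  0.           0.           1.        ]] -0.03960452375264228 [ 0.40101007 -0.07112027  1.01894539] [  5.24014453  -1.07296319 -90.78614593]
bracket [(0.96, 179, 210), (0.41, 281, 166)]
die [(0.79, 193, 212)]
tray [(0.92, 465, 163), (0.68, 370, 201), (0.66, 284, 164), (0.6, 402, 303)]
panel [(0.83, 284, 163)]
small_top [(0.46, 295, 157)]
large_top [(0.46, 265, 157)]
blanks [(0.73, 271, 98)]
dish [(0.82, 362, 98)]
socket [(0.46, 184, 96)]
wrench [(0.64, 296, 237), (0.35, 284, 163)]
```

View pics/side0.png

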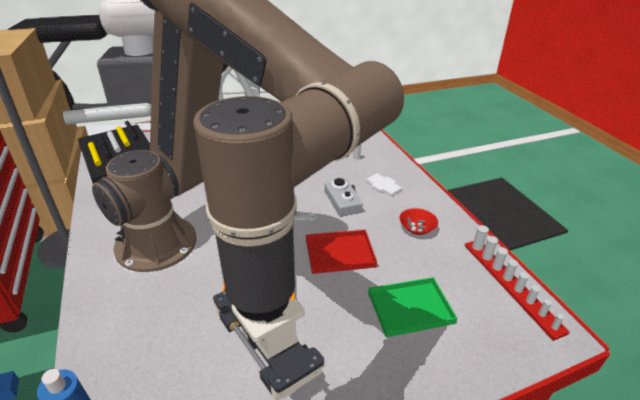

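View pics/top0.png

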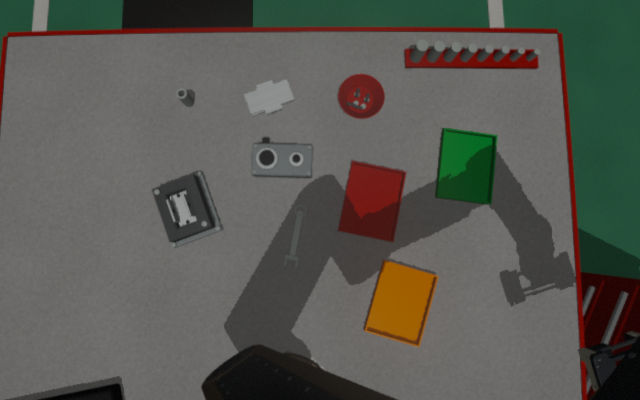

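The top view shows the die with the bracket at about (187,208), and the red tray at (372,201). Its green look-alike is at (466,165) and the orange one at (401,303). The button box is at (282,159), with the large button left (266,157) and the small one right (296,158). The side view has the die hidden behind the arm.

```bash
cat > h.py <<'E'
import numpy as np, cv2
from scipy.spatial.transform import Rotation as R
def cam(s):
    return np.array(s["mtx"]),s["k1"],np.array(s["position"]),R.from_euler("xyz",s["orientation"],degrees=True).as_matrix()
def ray(s,px):
    K,k1,p,Rm=cam(s)
    # r drawn = r(1+k1 r^2)
    u=cv2.undistortPoints(np.array([[px]],float),K,np.array([k1,0,0,0.]))[0,0]
    d=Rm@np.array([u[0],-u[1],-1]); return p,d/np.linalg.norm(d)
def atz(s,px,z):
    p,d=ray(s,px); return p+d*(z-p[2])/d[2]
def proj(s,P):
    K,k1,p,Rm=cam(s); c=(np.atleast_2d(P)-p)@Rm; c=np.c_[c[:,0],-c[:,1],-c[:,2]]
    return cv2.projectPoints(c.reshape(-1,1,3),np.zeros(3),np.zeros(3),K,np.array([k1,0,0,0.]))[0][:,0]
def tri(s1,p1,s2,p2):
    a,d=ray(s1,p1);b,e=ray(s2,p2)
    t=np.linalg.lstsq(np.c_[d,-e],b-a,rcond=None)[0]
    q,w=a+t[0]*d,b+t[1]*e
    return (q+w)/2,np.linalg.norm(q-w)
E
python3 - <<'E'
from plant import ctrl
from h import *
import pickle
s=ctrl.snapshot("top"); pickle.dump(s,open("top0.pkl","wb"))
im=s["image"][:,:,::-1]
cv2.imwrite("pics/c1.png",cv2.resize(im[150:270,130:250],None,fx=5,fy=5,interpolation=cv2.INTER_CUBIC))
cv2.imwrite("pics/c2.png",cv2.resize(im[125:250,240:420],None,fx=4.4,fy=4.4,interpolation=cv2.INTER_CUBIC))
for q,c in(("die",(193,212)),("bracket",(179,210)),("tray",(370,201)),("panel",(284,163))):
    for d in ctrl.regions_of("top",q):
        m=d["mask"]; ys,xs=np.nonzero(m); r=cv2.minAreaRect(np.c_[xs,ys].astype(np.float32)); print(q,round(d["confidence"],2),len(xs),np.round(r[0],1),np.round(r[1],1),round(r[2],1))
        print(np.round([atz(s,p,{"die":.012,"bracket":.077,"tray":.022,"panel":.04}[q])[:2] for p in cv2.boxPoints(r)],3).tolist())
E
```

```text
die 0.64 2611 [186.7 209.1] [63.  55.1] 69.8
[[0.526, 0.34], [0.573, 0.21], [0.423, 0.153], [0.377, 0.282]]
die 0.57 38 [295. 159.] [6. 6.] 90.0
[[0.607, -0.019], [0.606, -0.035], [0.591, -0.035], [0.591, -0.019]]
bracket 0.76 654 [180.4 208.7] [31.3 22.5] 71.6
[[0.498, 0.278], [0.514, 0.228], [0.444, 0.203], [0.428, 0.253]]
tray 0.8 4458 [401.  303.5] [62.1 75.9] 16.7
[[0.17, -0.183], [0.345, -0.241], [0.299, -0.388], [0.124, -0.328]]
tray 0.61 3999 [466.4 165.3] [57.5 71.8] 6.1
[[0.494, -0.376], [0.678, -0.404], [0.661, -0.553], [0.477, -0.523]]
tray 0.56 4036 [371.9 200.8] [57.5 71.9] 11.9
[[0.417, -0.129], [0.593, -0.169], [0.562, -0.311], [0.385, -0.268]]
panel 0.9 1543 [281.7 158.4] [61.2 40. ] 1.5
[[0.548, 0.081], [0.648, 0.079], [0.643, -0.073], [0.542, -0.069]]
```

View pics/c1.png

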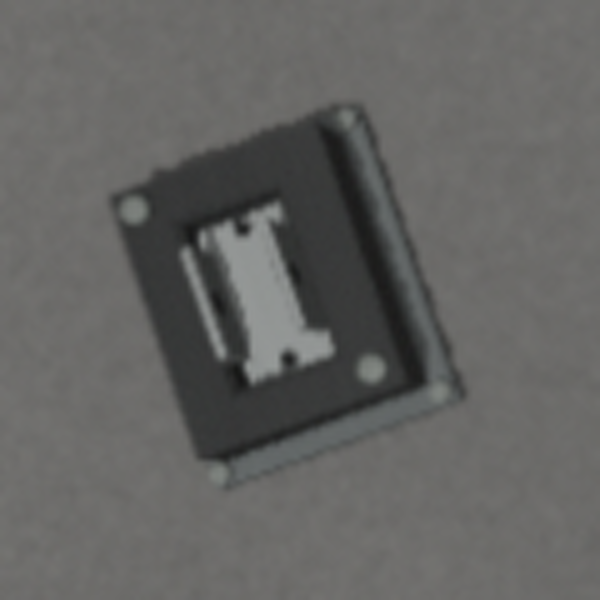

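View pics/c2.png

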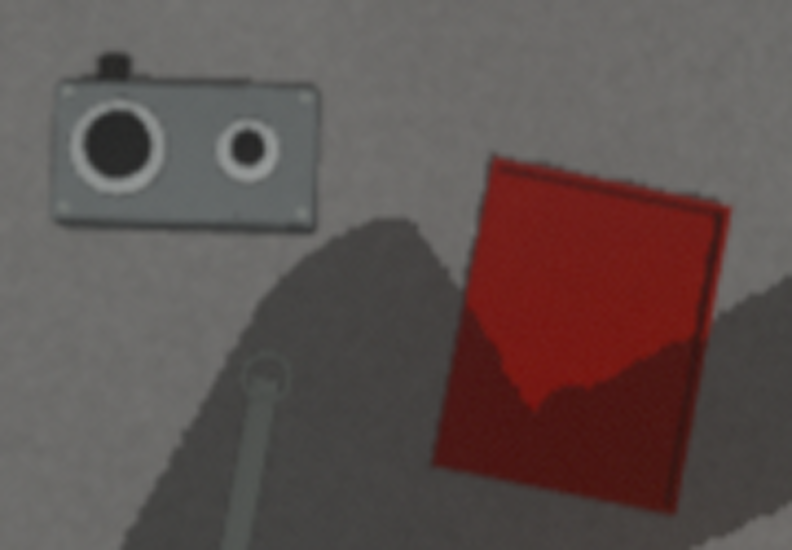

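Candidates for the tray are red at (372,201), green at (466,165) and orange at (401,303). I choose red, because the task rules the other two out. For the bracket there is only the bright channel in the die at (180,209). The flat white blanks at (270,98) and the box at (282,159) are not it. The crop confirms the bracket has flanges on its two long sides. I'll swing the arm past the die so the side camera can see it.

Request:
jog_arm(
  commands=[
    {"x":-3.9,"y":2.06,"z":-0.5},
    {"x":-3.9,"y":2.06,"z":-0.5},
    {"x":-3.9,"y":2.06,"z":-0.5},
    {"x":-3.9,"y":2.06,"z":-0.5},
    {"x":-3.9,"y":2.06,"z":-0.5},
    {"x":-3.9,"y":2.06,"z":-0.5},
    {"x":-3.9,"y":2.06,"z":-0.5},
    {"x":-3.9,"y":2.06,"z":-0.5},
    {"x":-3.9,"y":2.06,"z":-0.5},
    {"x":-3.9,"y":2.06,"z":-0.5},
  ],
)

```text
validation failed for argument at $.co...
```

Request:
jog_arm(
  commands=[
    {"x":-1.7,"y":4.2},
    {"x":-1.7,"y":4.2},
    {"x":-1.7,"y":4.2},
    {"x":-1.7,"y":4.2},
    {"x":-1.7,"y":4.2},
    {"x":-1.7,"y":4.2},
    {"x":-1.7,"y":4.2},
    {"x":-1.7,"y":4.2},
    {"x":-1.7,"y":4.2},
    {"x":-1.7,"y":4.2},
  ],
)

```text
validation failed for argument at $.co...
```

Request:
jog_arm(
  commands=[
    {"x":0.9,"y":4.7},
    {"x":0.9,"y":4.7},
    {"x":0.9,"y":4.7},
    {"x":0.9,"y":4.7},
    {"x":0.9,"y":4.7},
    {"x":0.9,"y":4.7},
    {"x":0.9,"y":4.7},
    {"x":0.9,"y":4.7},
  ],
)

```text
validation failed for argument at $.co...
```

```bash
python3 - <<'E'
from plant import ctrl
from h import *
import pickle
s=ctrl.snapshot("side"); pickle.dump(s,open("side1.pkl","wb"))
im=s["image"][:,:,::-1]
cv2.imwrite("pics/side1.png",im)
for q in("bracket","die","panel","tray","small_top","large_top"):
    for d in ctrl.regions_of("side",q):
        ys,xs=np.nonzero(d["mask"]); r=cv2.minAreaRect(np.c_[xs,ys].astype(np.float32)); print(q,round(d["confidence"],2),len(xs),np.round(r[0],1),np.round(r[1],1),round(r[2],1))
print(ctrl.get_obs()["clock"],ctrl.get_obs()["joint_pos"])
E
```

```text
panel 0.98 749 [343.4 196.5] [42.9 28.5] 61.9
tray 0.84 3757 [412.4 306.2] [52.4 84. ] 80.5
tray 0.63 2541 [341.5 250.6] [39.9 68.9] 84.3
small_top 0.33 474 [383.3 183.9] [34.6 17.3] 24.4
large_top 0.64 79 [339.5 181.5] [ 7. 11.] 90.0
1.7 [-5.82643754e+01  2.05470121e+01  6.81666569e-01  2.01822142e-03
 -7.01357746e+01 -1.65054751e+01]
```

View pics/side1.png

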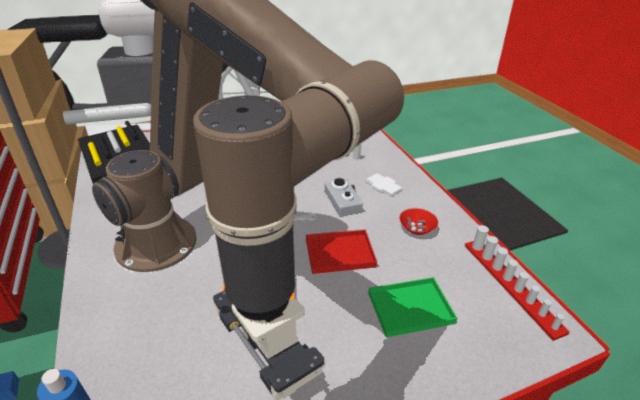

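All three moves were refused and the arm hasn't moved. The rows probably need all four keys, so I'll retry one call.

Request:
jog_arm(
  commands=[
    {"x":-3.9,"y":2.06,"z":-0.5,"roll":0},
    {"x":-3.9,"y":2.06,"z":-0.5,"roll":0},
    {"x":-3.9,"y":2.06,"z":-0.5,"roll":0},
    {"x":-3.9,"y":2.06,"z":-0.5,"roll":0},
    {"x":-3.9,"y":2.06,"z":-0.5,"roll":0},
    {"x":-3.9,"y":2.06,"z":-0.5,"roll":0},
    {"x":-3.9,"y":2.06,"z":-0.5,"roll":0},
    {"x":-3.9,"y":2.06,"z":-0.5,"roll":0},
    {"x":-3.9,"y":2.06,"z":-0.5,"roll":0},
    {"x":-3.9,"y":2.06,"z":-0.5,"roll":0},
  ],
)

```text
clock: 2.7
tool_pos: [0.5006, -0.3486, 0.2457]
orientation: [-180.0, 0.0, -164.8]
force: [1.3, -1.1, -1.7]
opening: 0.0876
```

Request:
jog_arm(
  commands=[
    {"x":-1.7,"y":4.2,"z":0,"roll":0},
    {"x":-1.7,"y":4.2,"z":0,"roll":0},
    {"x":-1.7,"y":4.2,"z":0,"roll":0},
    {"x":-1.7,"y":4.2,"z":0,"roll":0},
    {"x":-1.7,"y":4.2,"z":0,"roll":0},
    {"x":-1.7,"y":4.2,"z":0,"roll":0},
    {"x":-1.7,"y":4.2,"z":0,"roll":0},
    {"x":-1.7,"y":4.2,"z":0,"roll":0},
    {"x":-1.7,"y":4.2,"z":0,"roll":0},
    {"x":-1.7,"y":4.2,"z":0,"roll":0},
  ],
)

```text
clock: 3.7
tool_pos: [0.5531, 0.1018, 0.2456]
orientation: [180.0, 0.0, -164.8]
force: [1.3, -1.5, 0.9]
opening: 0.0875
```

Request:
jog_arm(
  commands=[
    {"x":0.9,"y":4.7,"z":0,"roll":0},
    {"x":0.9,"y":4.7,"z":0,"roll":0},
    {"x":0.9,"y":4.7,"z":0,"roll":0},
    {"x":0.9,"y":4.7,"z":0,"roll":0},
    {"x":0.9,"y":4.7,"z":0,"roll":0},
    {"x":0.9,"y":4.7,"z":0,"roll":0},
    {"x":0.9,"y":4.7,"z":0,"roll":0},
    {"x":0.9,"y":4.7,"z":0,"roll":0},
  ],
)

```text
clock: 4.5
tool_pos: [0.3837, 0.4454, 0.2456]
orientation: [180.0, 0.0, -164.8]
force: [1.0, -0.6, 0.3]
opening: 0.0875
```

```bash
python3 - <<'E'
from plant import ctrl
from h import *
import pickle
s=ctrl.snapshot("side"); pickle.dump(s,open("side1.pkl","wb"))
im=s["image"][:,:,::-1]
cv2.imwrite("pics/side2.png",im)
for q in("bracket","die"):
    for d in ctrl.regions_of("side",q):
        ys,xs=np.nonzero(d["mask"]); r=cv2.minAreaRect(np.c_[xs,ys].astype(np.float32)); print(q,round(d["confidence"],2),len(xs),np.round(r[0],1),np.round(r[1],1),round(r[2],1))
print(ctrl.get_obs()["clock"],ctrl.get_obs()["joint_pos"])
t=pickle.load(open("top0.pkl","rb"))
c=proj(s,[[.47,.24,.07]])[0]; print(c)
x,y=map(int,c); cv2.imwrite("pics/c3.png",cv2.resize(im[y-45:y+55,x-60:x+60],None,fx=6,fy=6,interpolation=cv2.INTER_CUBIC)); print(x-60,y-45)
x,y=map(int,proj(s,[[.55,-.1,.03]])[0]); cv2.imwrite("pics/c4.png",cv2.resize(im[y-70:y+70,x-90:x+90],None,fx=4.2,fy=4.2,interpolation=cv2.INTER_CUBIC)); print(x-90,y-70)
E
```

```text
bracket 0.67 206 [285.  155.8] [12.6 19.9] 68.2
bracket 0.24 464 [383.4 183.8] [34.8 16.9] 16.7
die 0.64 1199 [284.9 165.9] [33.1 52.5] 66.8
die 0.54 708 [343.8 196.6] [41.6 27.2] 61.9
4.65 [ 6.83341497e+01  1.08216416e+01 -6.19466008e+00 -6.88280519e-03
 -7.30265844e+01 -1.42900335e+02]
[284.78990503 155.57484883]
224 110
253 145
```

View pics/c3.png

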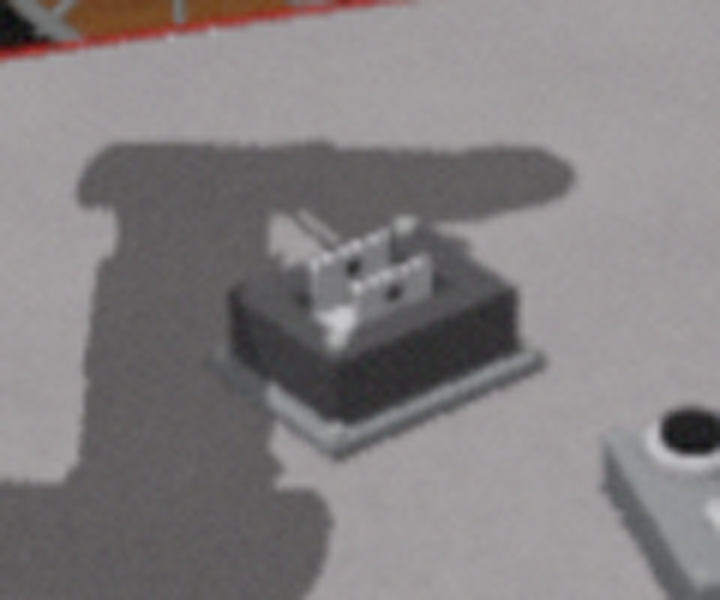

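View pics/c4.png

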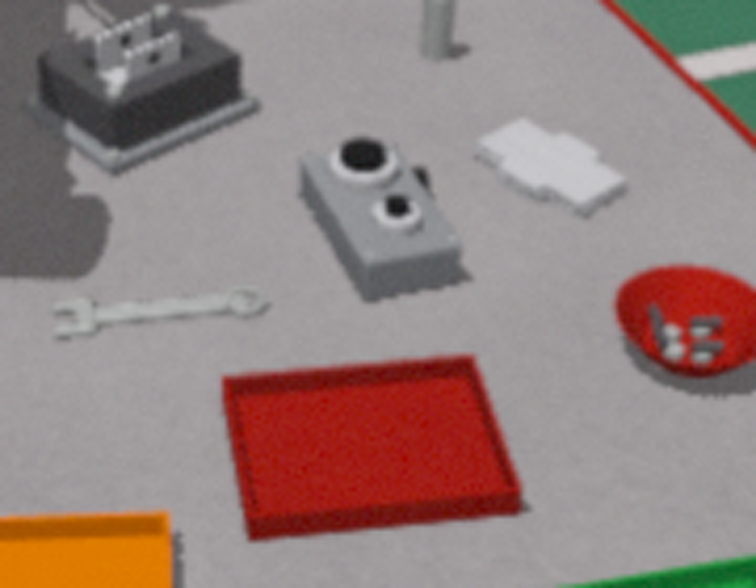

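The side crop shows the two bracket flanges standing out of the die around (285,156). Their top edges run roughly (276,154)-(288,148) for the far flange and (283,159)-(296,153) for the near one. The box, red tray and wrench are also in clear view. Next I measure from both views.

```bash
cat > m.py <<'E'
from h import *
import pickle
from scipy.optimize import least_squares
s=pickle.load(open("side1.pkl","rb")); t=pickle.load(open("top0.pkl","rb"))
T=lambda X,Y:(130+(X-2)/5,150+(Y-2)/5)
T2=lambda X,Y:(240+(X-1.7)/4.4,125+(Y-1.7)/4.4)
S=lambda X,Y:(224+(X-2.5)/6,110+(Y-2.5)/6)
S2=lambda X,Y:(253+(X-1.6)/4.2,145+(Y-1.6)/4.2)
def pr(n,*a): print(n,np.round(a,4).tolist())
E
python3 - <<'E'
from m import *
d1,d2=atz(t,T(133,210),.065),atz(t,T(371,369),.065); pr("dowels",d1,d2,(d1+d2)/2,np.linalg.norm(d1-d2), 2*np.hypot(.056,.041))
# side: triangulations of near-flange ends midpoint etc
pr("far dowel", *tri(t,T(133,210),s,S(405,222)))
pr("foot near corner",*tri(t,T(222,485),s,S(338,460)))
pr("foot right corner",*tri(t,T(462,398),s,S(545,360)))
# flange left(+y) top edge ends
for X in((182,250),(222,358)): pr("flangeL",atz(t,T(*X),.077))
for X in((310,265),(385,228),(355,293),(432,257)): pr("fl side",atz(s,S(*X),.077))
# tri of +y flange corners
pr("L near end",*tri(t,T(222,358),s,S(310,265))); pr("L far",*tri(t,T(182,250),s,S(385,228)))
# buttons
pr("large",*tri(t,T2(119,145),s,S2(362,155))); pr("small",*tri(t,T2(248,148),s,S2(397,206)))
# tray rim corners
for a,b in(((491,158),(474,357)),((730,208),(519,491)),((675,514),(249,516)),((433,465),(224,379))): pr("tray",*tri(t,T2(*a),s,S2(*b)),atz(t,T2(*a),.022))
E
```

```text
Traceback (most recent call last):
  File "m.py", line 9, in pr
    def pr(n,*a): print(n,np.round(a,4).tolist())
                          ~~~~~~~~^^^^^
ValueError: setting an array element with a sequence. The requested array has an inhomogeneous shape after 1 dimensions. The detected shape was (5,) + inhomogeneous part.
```

```bash
sed -i 's/^def pr.*/def pr(n,*a): print(n,[np.round(q,4).tolist() for q in a])/' m.py
python3 - <<'E'
from m import *
d1,d2=atz(t,T(133,210),.065),atz(t,T(371,369),.065); pr("dowels",d1,d2,(d1+d2)/2,np.linalg.norm(d1-d2), 2*np.hypot(.056,.041))
pr("far dowel", *tri(t,T(133,210),s,S(405,222)))
pr("foot near corner",*tri(t,T(222,485),s,S(338,460)))
pr("foot right corner",*tri(t,T(462,398),s,S(545,360)))
for X in((182,250),(222,358)): pr("flangeL",atz(t,T(*X),.077))
for X in((310,265),(385,228),(355,293),(432,257)): pr("fl side",atz(s,S(*X),.077))
pr("L near end",*tri(t,T(222,358),s,S(310,265))); pr("L far",*tri(t,T(182,250),s,S(385,228)))
pr("large",*tri(t,T2(119,145),s,S2(362,155))); pr("small",*tri(t,T2(248,148),s,S2(397,206)))
for a,b in(((491,158),(474,357)),((730,208),(519,491)),((675,514),(249,516)),((433,465),(224,379))): pr("tray",*tri(t,T2(*a),s,S2(*b)),atz(t,T2(*a),.022))
E
```

```text
dowels [[0.5132, 0.3034, 0.065], [0.4358, 0.1883, 0.065], [0.4745, 0.2459, 0.065], 0.1387, 0.1388]
far dowel [[0.5133, 0.3036, 0.0646], 0.0002]
foot near corner [[0.4176, 0.2908, -0.0758], 0.0826]
foot right corner [[0.4744, 0.1162, 0.0895], 0.116]
flangeL [[0.4925, 0.275, 0.077]]
flangeL [[0.4414, 0.2551, 0.077]]
fl side [[0.4389, 0.2521, 0.077]]
fl side [[0.4934, 0.2793, 0.077]]
fl side [[0.4544, 0.2122, 0.077]]
fl side [[0.5091, 0.2366, 0.077]]
L near end [[0.4407, 0.2563, 0.0743], 0.0015]
L far [[0.492, 0.274, 0.0801], 0.0003]
large [[0.5938, 0.0399, 0.0573], 0.0007]
small [[0.592, -0.0314, 0.0562], 0.0003]
tray [[0.5928, -0.1699, 0.0168], 0.0008, [0.5914, -0.1692, 0.022]]
tray [[0.5607, -0.3065, 0.0205], 0.0012, [0.561, -0.3064, 0.022]]
tray [[0.3869, -0.2692, 0.0231], 0.0008, [0.3866, -0.2693, 0.022]]
tray [[0.4171, -0.1333, 0.0188], 0.0019, [0.4161, -0.1328, 0.022]]
```

The measurements agree with each other:
- **Die:** the dowel spacing is 138.7 mm against a nominal 138.8, and the dowel top is at 64.6 mm. The centre is about (0.474, 0.2455), with yaw about 21°.
- **Tray:** centre (0.489, -0.219), yaw -12°.
- **Buttons:** small at (0.591, -0.032), large at (0.593, 0.040), 71 mm apart.

I'll go over the bracket now.

Request:
jog_arm(
  commands=[
    {"x":-0.7,"y":-4.33,"z":0,"roll":0},
    {"x":-0.7,"y":-4.33,"z":0,"roll":0},
    {"x":-0.7,"y":-4.33,"z":0,"roll":0},
    {"x":-0.7,"y":-4.33,"z":0,"roll":0},
    {"x":-0.7,"y":-4.33,"z":0,"roll":0},
    {"x":0,"y":0,"z":3,"roll":-0.1},
    {"x":0,"y":0,"z":4,"roll":0},
    {"x":0,"y":0,"z":4,"roll":0},
    {"x":0,"y":0,"z":2,"roll":0},
    {"x":0,"y":0,"z":0,"roll":0},
  ],
)

```text
clock: 5.65
tool_pos: [0.4741, 0.2414, 0.1125]
orientation: [-179.9, -0.3, -159.1]
force: [-0.9, -0.3, 0.4]
opening: 0.0874
```

```bash
python3 - <<'E'
from plant import ctrl
from h import *
print(ctrl.get_obs())
for n in("side","top"):
    s=ctrl.snapshot(n); x,y=map(int,proj(s,[[.474,.2455,.1]])[0]); im=s["image"][:,:,::-1]
    cv2.imwrite(f"pics/g_{n}.png",cv2.resize(im[y-50:y+50,x-60:x+60],None,fx=6,fy=6,interpolation=cv2.INTER_CUBIC))
E
```

```text
{'clock': 5.65, 'joint_pos': array([ 4.80951884e+01,  1.14357961e+01, -2.36423967e+01, -3.81926590e-02,
       -5.52387900e+01, -1.17204803e+02]), 'qvel': array([ 0.34193847, -2.13983446,  4.1180806 ,  1.21161929, -3.20039677,
       -0.01815305]), 'tau': array([ 6.89118169e-02, -4.08377767e+01,  2.46836704e+01,  5.89932784e+00,
        6.86907303e-01,  1.65903031e-03]), 'tool_pos': array([0.47408172, 0.24144837, 0.11248938]), 'orientation': array([-179.88287867,   -0.29621192, -159.13178038]), 'force': array([-0.8826268 , -0.32530602,  0.39883224]), 'moment': array([ 0.00803035,  0.00768135, -0.00393547]), 'opening': 0.08739671393470369}
```

View pics/g_side.png

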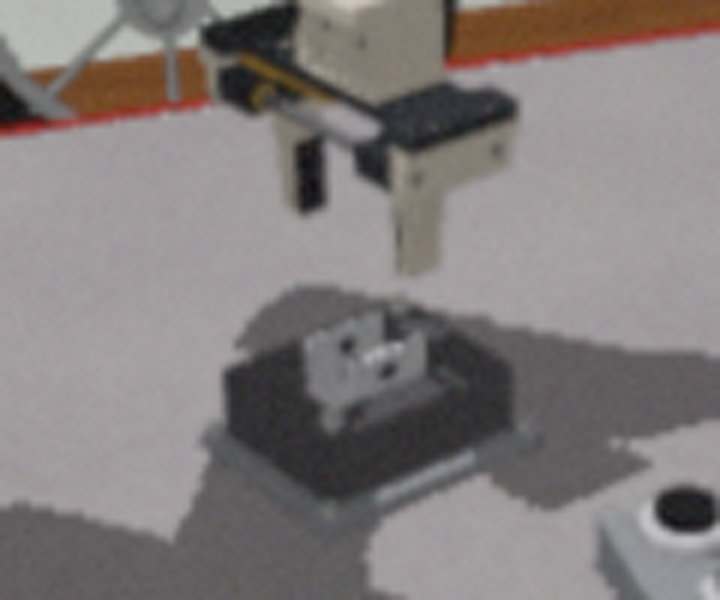

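View pics/g_top.png

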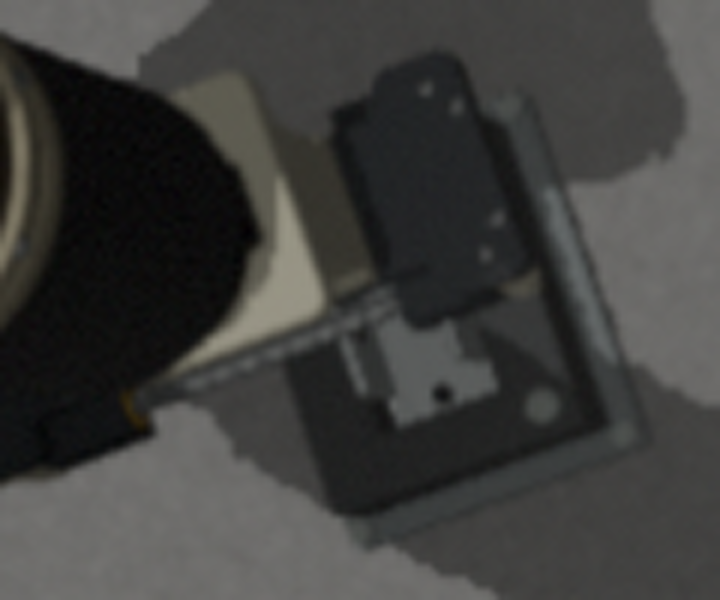

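The open jaws sit squarely over the two flanges in both views. I'm descending part way.

Request:
jog_arm(
  commands=[
    {"x":-0.1,"y":0.3,"z":2,"roll":0},
    {"x":0,"y":0,"z":2,"roll":0},
    {"x":0,"y":0,"z":0,"roll":0},
    {"x":0,"y":0,"z":0,"roll":0},
  ],
)

```text
clock: 6.15
tool_pos: [0.4763, 0.2476, 0.0768]
orientation: [180.0, 0.1, -159.0]
force: [0.1, -0.2, -0.7]
opening: 0.0878
```

Request:
jog_arm(
  commands=[
    {"x":0.25,"y":-0.1,"z":1.0,"roll":0},
    {"x":0,"y":0,"z":0.6,"roll":0},
    {"x":0,"y":0,"z":0,"roll":0},
    {"x":0,"y":0,"z":0,"roll":0},
  ],
)

```text
clock: 6.55
tool_pos: [0.4736, 0.2453, 0.0593]
orientation: [-180.0, -0.0, -159.0]
force: [-0.2, -0.3, -0.8]
opening: 0.0876
```

Request:
jog_arm(
  commands=[
    {"x":0,"y":0,"z":0,"roll":0},
    {"x":0,"y":0,"z":0,"roll":0},
    {"x":0,"y":0,"z":0,"roll":0},
    {"x":0,"y":0,"z":0,"roll":0},
    {"x":0,"y":0,"z":0,"roll":0},
    {"x":0,"y":0,"z":0,"roll":0},
  ],
  gripper=3.6,
)

```text
clock: 7.15
tool_pos: [0.4735, 0.2454, 0.0592]
orientation: [180.0, 0.0, -159.0]
force: [0.3, -0.4, -0.1]
opening: 0.0452
```

Request:
jog_arm(
  commands=[
    {"x":0,"y":0,"z":0,"roll":0},
    {"x":0,"y":0,"z":0,"roll":0},
    {"x":0,"y":0,"z":0,"roll":0},
  ],
  gripper=3.0,
)

```text
clock: 7.45
tool_pos: [0.4734, 0.2453, 0.0591]
orientation: [-180.0, -0.0, -159.0]
force: [0.5, 0.3, 0.1]
opening: 0.0305
```

Request:
jog_arm(
  commands=[
    {"x":0,"y":0,"z":-0.5,"roll":0},
    {"x":0,"y":0,"z":-1,"roll":0},
    {"x":0,"y":0,"z":-1,"roll":0},
    {"x":0,"y":0,"z":-1,"roll":0},
    {"x":0,"y":0,"z":0,"roll":0},
    {"x":0,"y":0,"z":0,"roll":0},
  ],
)

```text
clock: 8.05
tool_pos: [0.4736, 0.2456, 0.0947]
orientation: [180.0, 0.1, -159.0]
force: [-0.2, -0.1, -0.6]
opening: 0.03
```

```bash
python3 - <<'E'
from plant import ctrl
from h import *
s=ctrl.snapshot("side"); x,y=map(int,proj(s,[[.474,.2455,.08]])[0]); im=s["image"][:,:,::-1]
cv2.imwrite("pics/l_side.png",cv2.resize(im[y-50:y+50,x-60:x+60],None,fx=6,fy=6,interpolation=cv2.INTER_CUBIC))
E
```

```text
(no output)
```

View pics/l_side.png

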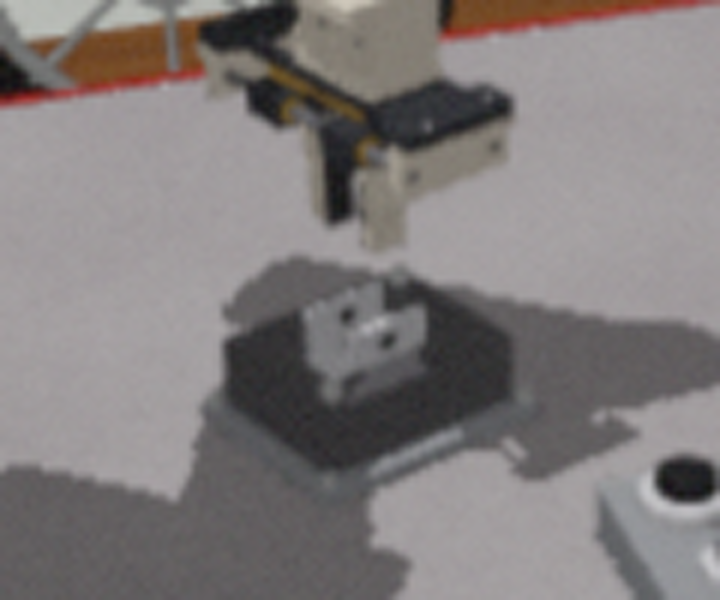

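The fingers closed to 30 mm and the bracket stayed in the die, so they passed it by. I'll compare the commanded tip position with the picture.

```bash
python3 - <<'E'
from plant import ctrl
from h import *
o=ctrl.get_obs(); print(o["tool_pos"],o["opening"],o["clock"])
s=ctrl.snapshot("side"); im=s["image"][:,:,::-1].copy()
x,y=map(int,proj(s,[[.474,.2455,.08]])[0])
c=cv2.resize(im[y-50:y+50,x-60:x+60],None,fx=6,fy=6,interpolation=cv2.INTER_CUBIC)
def dot(P,col):
    for p in proj(s,P):
        q=((p-[x-60,y-50])*6+2.5); cv2.circle(c,(int(q[0]),int(q[1])),3,col,-1)
M=R.from_euler("xyz",o["orientation"],degrees=True).as_matrix(); w=o["opening"]/2
dot([o["tool_pos"]+M@[a,b,0] for a in(-.0095,.0095) for b in(-w-.02,-w,w,w+.02)],(0,0,255)); dot([o["tool_pos"]],(0,255,0))
Rz=R.from_euler("z",21,degrees=True).as_matrix()
dot([np.array([.474,.2455,0])+Rz@[a,b,z] for a in(-.028,.028) for b in(-.022,.022) for z in(.077,.057)],(255,0,0))
dot([np.array([.474,.2455,.0])+Rz@[a,b,.057] for a in(-.068,.068) for b in(-.053,.053)],(0,255,255))
cv2.imwrite("pics/l2.png",c)
E
```

```text
[0.47332746 0.24531345 0.09418946] 0.030107854047138862 8.1
```

View pics/l2.png

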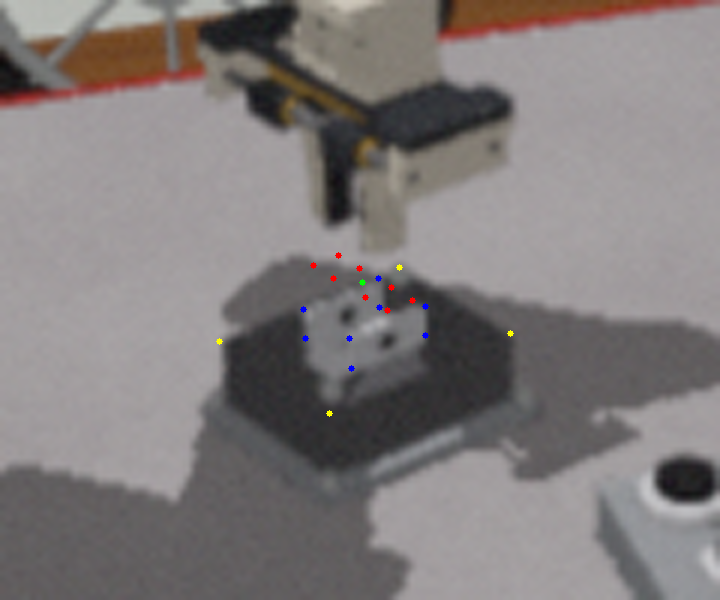

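My bracket and die overlay points match the picture. The real fingertips, though, sit well above where the reported TCP projects, by about 40 mm. I'll quantify that offset with the tips in this picture.

```bash
python3 - <<'E'
from plant import ctrl
from h import *
o=ctrl.get_obs()
s=ctrl.snapshot("side"); t=ctrl.snapshot("top"); im=s["image"][:,:,::-1].copy()
x,y=map(int,proj(s,[[.474,.2455,.08]])[0]); print(x,y)
c=cv2.resize(im[y-55:y+5,x-40:x+40],None,fx=10,fy=10,interpolation=cv2.INTER_CUBIC); cv2.imwrite("pics/l3.png",c)
M=R.from_euler("xyz",o["orientation"],degrees=True).as_matrix(); w=o["opening"]/2
for dz in(0,.02,.03,.035,.04,.045):
    P=[o["tool_pos"]+[0,0,dz]+M@[a,b,0] for b in(-w,w) for a in(-.0095,.0095) ]
    print(dz,np.round((proj(s,P)-[x-40,y-55])*10+4.5).tolist())
x,y=map(int,proj(t,[[.474,.2455,.12]])[0]); print(x,y)
cv2.imwrite("pics/l4.png",cv2.resize(t["image"][y-50:y+50,x-60:x+60,::-1],None,fx=6,fy=6,interpolation=cv2.INTER_CUBIC))
E
```

```text
285 152
0 [[452.0, 530.0], [410.0, 548.0], [399.0, 498.0], [357.0, 515.0]]
0.02 [[451.0, 480.0], [407.0, 497.0], [397.0, 448.0], [354.0, 465.0]]
0.03 [[450.0, 454.0], [406.0, 471.0], [396.0, 423.0], [353.0, 440.0]]
0.035 [[449.0, 441.0], [406.0, 459.0], [395.0, 410.0], [352.0, 427.0]]
0.04 [[449.0, 428.0], [405.0, 446.0], [395.0, 397.0], [352.0, 414.0]]
0.045 [[448.0, 416.0], [405.0, 433.0], [394.0, 385.0], [351.0, 401.0]]
171 205
```

View pics/l3.png

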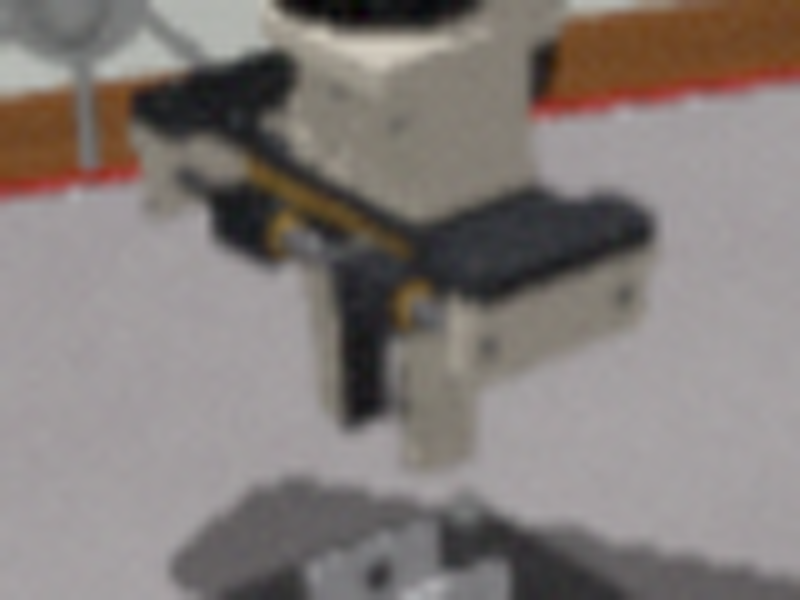

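View pics/l4.png

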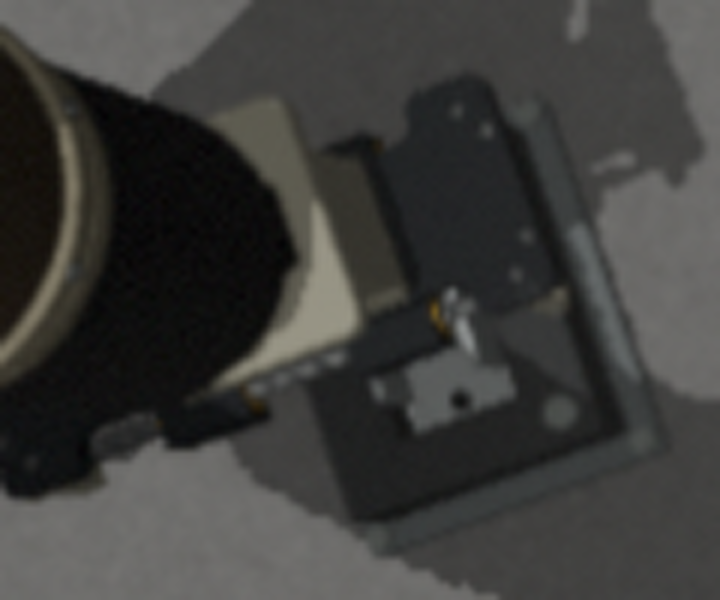

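```bash
python3 - <<'E'
from m import *
im=cv2.imread("pics/side0.png"); M=R.from_euler("xyz",[180,0,-164.8],degrees=True).as_matrix()
c=cv2.resize(im[270:400,190:350],None,fx=5,fy=5)
for dz,col in((0,(0,0,255)),(.035,(0,255,0))):
  for b in(-.044,.044):
    for a in(-.0095,.0095):
      p=proj(s,[np.array([.1771,-.6508,.1943+dz])+M@[a,b,0]])[0]; print(dz,b,a,p); q=(p-[190,270])*5+2; cv2.circle(c,tuple(int(v) for v in q),4,col,-1)
cv2.imwrite("pics/s0.png",c)
# second: side2 pose
im=cv2.imread("pics/side2.png"); tp=np.array([.3837,.4454,.2456]); x,y=map(int,proj(s,[tp])[0]); print(x,y)
c=cv2.resize(im[max(0,y-60):y+40,x-70:x+70],None,fx=5,fy=5)
for dz,col in((0,(0,0,255)),(.035,(0,255,0))):
  for b in(-.044,.044):
    for a in(-.0095,.0095):
      q=(proj(s,[tp+[0,0,dz]+M@[a,b,0]])[0]-[x-70,max(0,y-60)])*5+2; cv2.circle(c,tuple(int(v) for v in q),3,col,-1)
cv2.imwrite("pics/s2.png",c)
E
```

```text
0 -0.044 -0.0095 [290.1737883  395.98373041]
0 -0.044 0.0095 [280.0831425  402.44573703]
0 0.044 -0.0095 [262.3338282  357.23180007]
0 0.044 0.0095 [252.66782649 362.78705735]
0.035 -0.044 -0.0095 [289.39059111 384.23808586]
0.035 -0.044 0.0095 [278.94691629 390.78358738]
0.035 0.044 -0.0095 [260.77621232 345.10489054]
0.035 0.044 0.0095 [250.79146318 350.69816998]
243 90
```

View pics/s0.png

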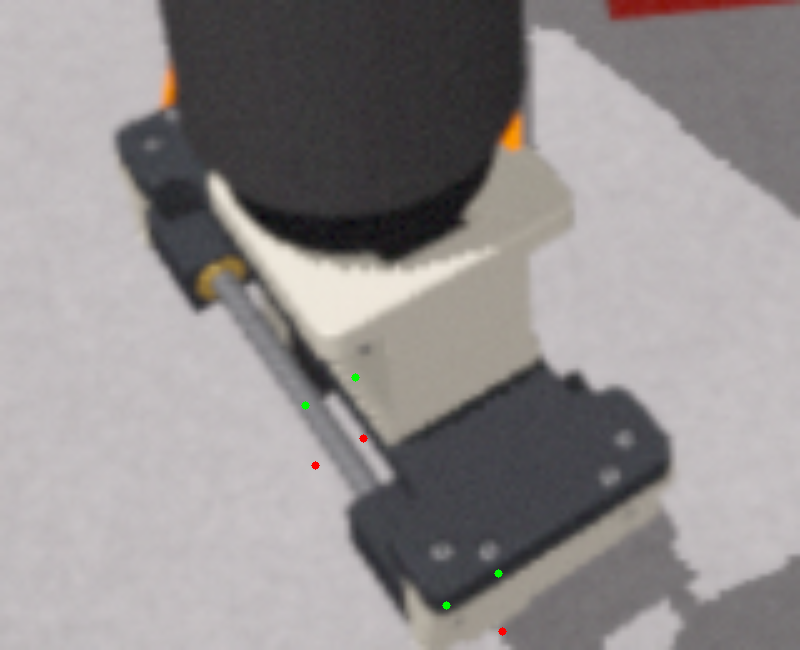

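View pics/s2.png

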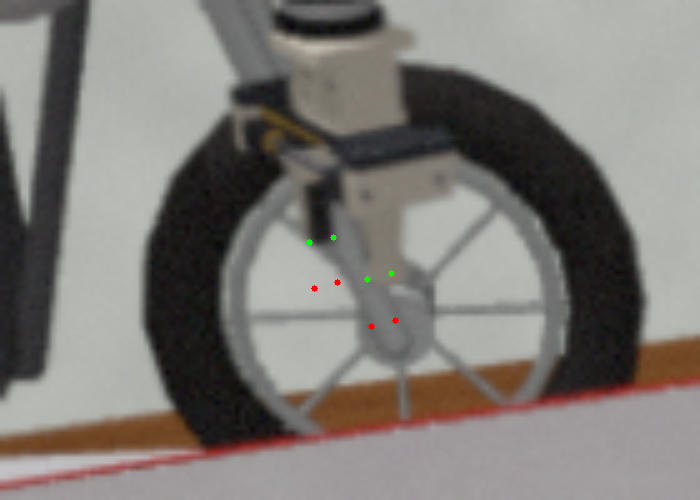

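A fixed offset of +35 mm in z makes the tips fit in this pose, at (.38,.45) and at the start. So the fingertips really are 35 mm above the reported TCP, and all my heights need that correction. The reported z to aim for over the bracket is about 0.026. I'll reopen and descend.

Request:
jog_arm(
  commands=[
    {"x":0,"y":0,"z":0,"roll":0},
    {"x":0,"y":0,"z":0,"roll":0},
    {"x":0,"y":0,"z":0,"roll":0},
    {"x":0,"y":0,"z":0,"roll":0},
    {"x":0,"y":0,"z":0,"roll":0},
    {"x":0,"y":0,"z":1,"roll":0},
    {"x":0,"y":0,"z":2,"roll":0},
    {"x":0,"y":0,"z":1.3,"roll":0},
    {"x":0,"y":0,"z":0,"roll":0},
    {"x":0,"y":0,"z":0,"roll":0},
  ],
  gripper=8.76,
)

```text
clock: 9.25
tool_pos: [0.4734, 0.2452, 0.0509]
orientation: [-180.0, -0.0, -159.0]
force: [-0.0, 0.4, -0.5]
opening: 0.0874
```

Request:
jog_arm(
  commands=[
    {"x":0,"y":0,"z":1.0,"roll":0},
    {"x":0,"y":0,"z":0.8,"roll":0},
    {"x":0,"y":0,"z":0.3,"roll":0},
    {"x":0,"y":0,"z":0,"roll":0},
    {"x":0,"y":0,"z":0,"roll":0},
  ],
)

```text
clock: 9.75
tool_pos: [0.4736, 0.2454, 0.0302]
orientation: [-180.0, 0.0, -159.0]
force: [-0.1, 0.5, -1.0]
opening: 0.0874
```

```bash
python3 - <<'E'
from plant import ctrl
from h import *
s=ctrl.snapshot("side"); x,y=map(int,proj(s,[[.474,.2455,.08]])[0]); im=s["image"][:,:,::-1]
cv2.imwrite("pics/d_side.png",cv2.resize(im[y-45:y+30,x-50:x+50],None,fx=8,fy=8,interpolation=cv2.INTER_CUBIC))
print(ctrl.get_obs()["tool_pos"])
E
```

```text
[0.47364265 0.24547518 0.03035655]
```

View pics/d_side.png

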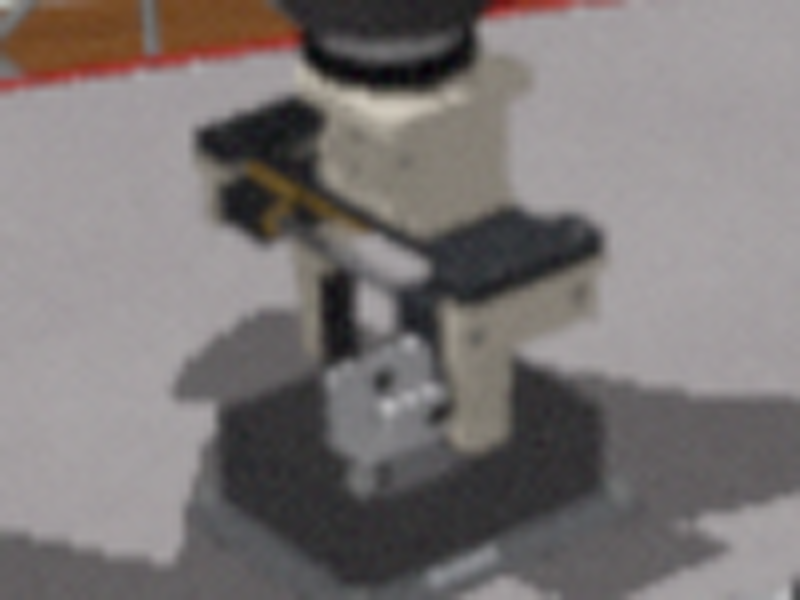

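The fingers now straddle the flanges, with the near finger tip at about crop (478,445), just above the die face. I'll go down another 4 mm, shift slightly in x, and close.

Request:
jog_arm(
  commands=[
    {"x":0.3,"y":0,"z":0.2,"roll":0},
    {"x":0,"y":0,"z":0.2,"roll":0},
    {"x":0,"y":0,"z":0,"roll":0},
  ],
)

```text
clock: 10.1
tool_pos: [0.4705, 0.2442, 0.0261]
orientation: [-180.0, -0.0, -159.0]
force: [0.4, 0.2, 1.1]
opening: 0.0874
```

Request:
jog_arm(
  commands=[
    {"x":0,"y":0,"z":0,"roll":0},
    {"x":0,"y":0,"z":0,"roll":0},
    {"x":0,"y":0,"z":0,"roll":0},
    {"x":0,"y":0,"z":0,"roll":0},
    {"x":0,"y":0,"z":0,"roll":0},
    {"x":0,"y":0,"z":0,"roll":0},
    {"x":0,"y":0,"z":0,"roll":0},
    {"x":0,"y":0,"z":0,"roll":0},
  ],
  gripper=3.0,
)

```text
clock: 10.9
tool_pos: [0.4707, 0.2442, 0.0262]
orientation: [-180.0, -0.0, -159.0]
force: [-0.3, -0.1, 0.8]
opening: 0.0441
```

The fingers stopped on the bracket: the opening is 44.1 mm against a 44 mm width. Lifting slowly.

Request:
jog_arm(
  commands=[
    {"x":0,"y":0,"z":-0.5,"roll":0},
    {"x":0,"y":0,"z":-1,"roll":0},
    {"x":0,"y":0,"z":-1,"roll":0},
    {"x":0,"y":0,"z":-1.5,"roll":0},
    {"x":0,"y":0,"z":-2,"roll":0},
    {"x":0,"y":0,"z":-2,"roll":0},
    {"x":0,"y":0,"z":-2,"roll":0},
    {"x":0,"y":0,"z":-1,"roll":0},
    {"x":0,"y":0,"z":0,"roll":0},
    {"x":0,"y":0,"z":0,"roll":0},
  ],
)

```text
clock: 11.9
tool_pos: [0.4703, 0.2441, 0.1358]
orientation: [180.0, -0.0, -159.1]
force: [-0.3, -0.1, -2.8]
opening: 0.0433
```

```bash
python3 - <<'E'
from plant import ctrl
from h import *
s=ctrl.snapshot("side"); x,y=map(int,proj(s,[[.474,.2455,.13]])[0]); im=s["image"][:,:,::-1]
cv2.imwrite("pics/u_side.png",cv2.resize(im[y-45:y+45,x-50:x+50],None,fx=6,fy=6,interpolation=cv2.INTER_CUBIC))
print(ctrl.get_obs())
E
```

```text
{'clock': 11.95, 'joint_pos': array([ 4.86347677e+01,  9.74749171e+00, -2.24306620e+01, -2.94764553e-02,
       -5.78940412e+01, -1.17676026e+02]), 'qvel': array([-0.08731595,  0.63879835, -0.18476481, -0.0203891 , -0.1625324 ,
        0.01725099]), 'tau': array([ 1.89699425e-02, -4.24317026e+01,  2.78094202e+01,  6.74962521e+00,
       -6.91442261e-02, -5.91249682e-05]), 'tool_pos': array([0.47006307, 0.2438752 , 0.13529899]), 'orientation': array([-1.79988560e+02, -7.55259588e-02, -1.59056948e+02]), 'force': array([ 0.10082428, -0.90769471, -2.93107228]), 'moment': array([-0.01292813,  0.0108871 , -0.01428426]), 'opening': 0.04353466018038264}
```

View pics/u_side.png

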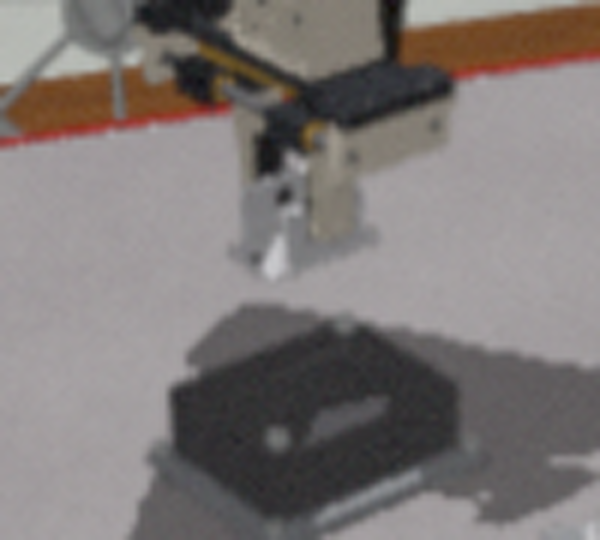

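The bracket is out, level between the pads, and the wrist load is 2.8 N, which suits 0.25 kg. I'm carrying it to the red tray.

Request:
jog_arm(
  commands=[
    {"x":0.67,"y":-2,"z":0,"roll":0},
    {"x":1.35,"y":-4,"z":0,"roll":0},
    {"x":1.52,"y":-4.5,"z":0,"roll":0},
    {"x":1.52,"y":-4.5,"z":0,"roll":0},
    {"x":1.52,"y":-4.5,"z":0,"roll":0},
    {"x":1.52,"y":-4.5,"z":0,"roll":0},
    {"x":1.52,"y":-4.5,"z":0,"roll":0},
    {"x":1.52,"y":-4.5,"z":0,"roll":0},
    {"x":1.52,"y":-4.5,"z":0,"roll":0},
    {"x":1.35,"y":-4,"z":0,"roll":0},
    {"x":0.81,"y":-2.4,"z":0,"roll":0},
    {"x":0,"y":0,"z":0,"roll":0},
  ],
)

```text
clock: 13.15
tool_pos: [0.4883, -0.2214, 0.1344]
orientation: [179.9, -0.2, -159.2]
force: [-0.1, 0.4, -2.0]
opening: 0.0438
```

Request:
jog_arm(
  commands=[
    {"x":0,"y":0,"z":0,"roll":0.1},
    {"x":0,"y":0,"z":1,"roll":0.12},
    {"x":0,"y":0,"z":2,"roll":0.13},
    {"x":0,"y":0,"z":2,"roll":0.13},
    {"x":0,"y":0,"z":1.5,"roll":0.09},
    {"x":0,"y":0,"z":0.5,"roll":0},
    {"x":0,"y":0,"z":0,"roll":0},
    {"x":0,"y":0,"z":0,"roll":0},
  ],
)

```text
clock: 13.95
tool_pos: [0.4897, -0.2186, 0.0665]
orientation: [-180.0, 0.0, 168.5]
force: [0.5, -0.4, -2.8]
opening: 0.0438
```

```bash
python3 - <<'E'
from plant import ctrl
from h import *
s=ctrl.snapshot("side"); x,y=map(int,proj(s,[[.489,-.219,.07]])[0]); im=s["image"][:,:,::-1]
cv2.imwrite("pics/t_side.png",cv2.resize(im[y-70:y+65,x-90:x+90],None,fx=4.4,fy=4.4,interpolation=cv2.INTER_CUBIC))
E
```

```text
(no output)
```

View pics/t_side.png

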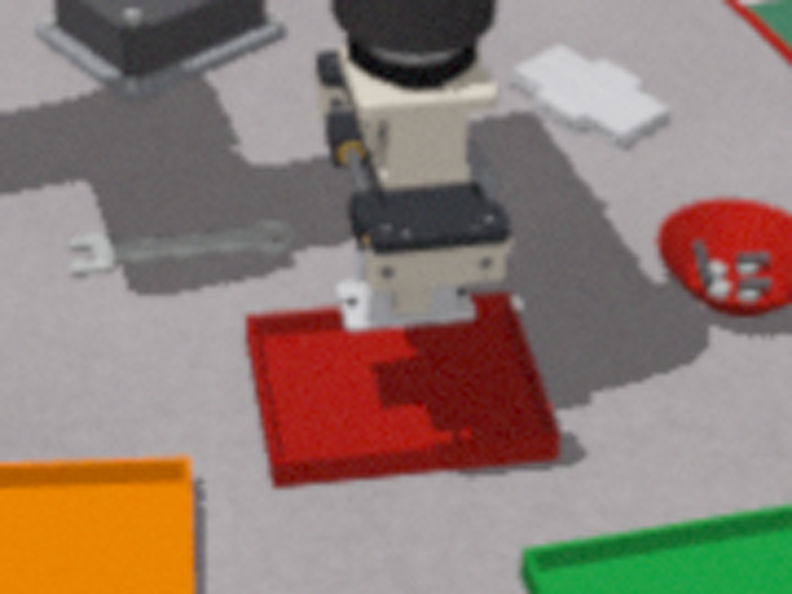

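The bracket hangs level over the red tray, lined up with it. Lowering, slowly at the end.

Request:
jog_arm(
  commands=[
    {"x":0,"y":0,"z":1,"roll":0},
    {"x":0,"y":0,"z":2,"roll":0},
    {"x":0,"y":0,"z":2,"roll":0},
    {"x":0,"y":0,"z":1,"roll":0},
    {"x":0,"y":0,"z":0.6,"roll":0},
    {"x":0,"y":0,"z":0,"roll":0},
    {"x":0,"y":0,"z":0,"roll":0},
  ],
)

```text
clock: 14.7
tool_pos: [0.4898, -0.2188, 0.0007]
orientation: [-180.0, 0.0, 168.3]
force: [1.0, -0.1, -2.3]
opening: 0.0437
```

Request:
jog_arm(
  commands=[
    {"x":0,"y":0,"z":0.2,"roll":0},
    {"x":0,"y":0,"z":0.15,"roll":0},
    {"x":0,"y":0,"z":0.1,"roll":0},
    {"x":0,"y":0,"z":0,"roll":0},
    {"x":0,"y":0,"z":0,"roll":0},
  ],
)

```text
clock: 15.2
tool_pos: [0.4893, -0.2187, -0.0043]
orientation: [-180.0, 0.0, 168.3]
force: [1.1, 0.2, -2.4]
opening: 0.0438
```

Not touching yet. Going on in 1 mm steps.

Request:
jog_arm(
  commands=[
    {"x":0,"y":0,"z":0.1,"roll":0},
    {"x":0,"y":0,"z":0.1,"roll":0},
    {"x":0,"y":0,"z":0,"roll":0},
  ],
)

```text
clock: 15.5
tool_pos: [0.4892, -0.2187, -0.0065]
orientation: [-180.0, -0.0, 168.3]
force: [0.1, -0.1, -2.3]
opening: 0.0439
```

Request:
jog_arm(
  commands=[
    {"x":0,"y":0,"z":0.1,"roll":0},
    {"x":0,"y":0,"z":0,"roll":0},
  ],
)

```text
clock: 15.7
tool_pos: [0.4893, -0.2187, -0.0069]
orientation: [-180.0, 0.0, 168.3]
force: [-2.0, 1.8, 4.4]
opening: 0.0437
```

It touched at the expected height (force turned to +4 N). Opening gently, then lifting straight up.

Request:
jog_arm(
  commands=[
    {"x":0,"y":0,"z":0,"roll":0},
    {"x":0,"y":0,"z":0,"roll":0},
    {"x":0,"y":0,"z":0,"roll":0},
    {"x":0,"y":0,"z":0,"roll":0},
  ],
  gripper=6.5,
)

```text
clock: 16.1
tool_pos: [0.4894, -0.2187, -0.0073]
orientation: [-180.0, 0.0, 168.3]
force: [0.3, -0.2, -0.1]
opening: 0.0643
```

Request:
jog_arm(
  commands=[
    {"x":0,"y":0,"z":-0.5,"roll":0},
    {"x":0,"y":0,"z":-1,"roll":0},
    {"x":0,"y":0,"z":-2,"roll":0},
    {"x":0,"y":0,"z":-3,"roll":0},
    {"x":0,"y":0,"z":-3,"roll":0},
    {"x":0,"y":0,"z":-2,"roll":0},
  ],
)

```text
clock: 16.7
tool_pos: [0.4902, -0.2189, 0.1109]
orientation: [-180.0, 0.2, 168.3]
force: [0.4, -0.3, -0.2]
opening: 0.0652
```

```bash
python3 - <<'E'
from plant import ctrl
from h import *
s=ctrl.snapshot("side"); x,y=map(int,proj(s,[[.489,-.219,.03]])[0]); im=s["image"][:,:,::-1]
cv2.imwrite("pics/r_side.png",cv2.resize(im[y-70:y+65,x-90:x+90],None,fx=4.4,fy=4.4,interpolation=cv2.INTER_CUBIC))
print(ctrl.get_obs())
E
```

```text
{'clock': 16.75, 'joint_pos': array([-3.11291598e+00,  1.14951171e+01, -2.34373574e+01,  9.41341130e-02,
       -5.46655563e+01, -9.85854141e+01]), 'qvel': array([ 0.11837469,  1.36924809, -1.56962024,  0.11584681,  5.36222907,
        0.0689213 ]), 'tau': array([-2.56590396e-01, -3.42880797e+01,  2.02811122e+01,  4.35005531e+00,
       -3.19119135e-02, -3.82547529e-03]), 'tool_pos': array([ 0.49182721, -0.21938036,  0.11369842]), 'orientation': array([-179.98369213,    0.40894969,  168.35590102]), 'force': array([1.49536487, 0.29660632, 2.85000251]), 'moment': array([-0.16774995, -0.31352074,  0.01573617]), 'opening': 0.06501264105709176}
```

View pics/r_side.png

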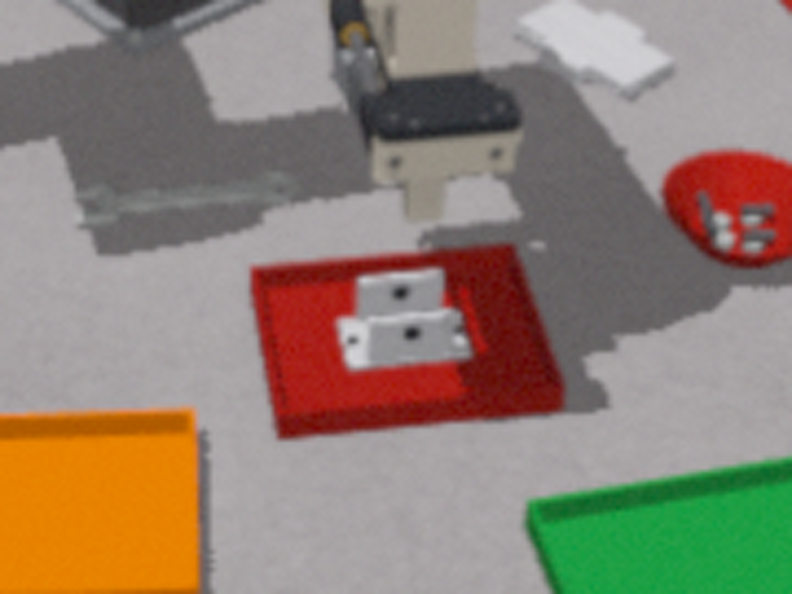

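The bracket lies flat in the red tray around crop (405,330), both flanges up. Now I close the fingers and go over the small button.

Request:
jog_arm(
  commands=[
    {"x":-0.5,"y":1.7,"z":0,"roll":0},
    {"x":-1.2,"y":4.1,"z":0,"roll":0},
    {"x":-1.2,"y":4.1,"z":0,"roll":0},
    {"x":-1.2,"y":4.1,"z":0,"roll":0},
    {"x":-1.2,"y":4.1,"z":0,"roll":0},
    {"x":-0.6,"y":2.2,"z":0,"roll":0},
    {"x":0,"y":0,"z":1,"roll":0},
    {"x":0,"y":0,"z":2,"roll":0},
    {"x":0,"y":0,"z":2,"roll":0},
    {"x":0,"y":0,"z":1,"roll":0},
    {"x":0,"y":0,"z":0,"roll":0},
    {"x":0,"y":0,"z":0,"roll":0},
  ],
  gripper=0,
)

```text
clock: 17.95
tool_pos: [0.5885, -0.0322, 0.0483]
orientation: [-180.0, 0.0, 168.3]
force: [0.3, 0.1, 0.1]
opening: 0.0002
```

```bash
python3 - <<'E'
from plant import ctrl
from h import *
s=ctrl.snapshot("side"); x,y=map(int,proj(s,[[.593,.004,.06]])[0]); im=s["image"][:,:,::-1]
cv2.imwrite("pics/b_side.png",cv2.resize(im[y-40:y+35,x-50:x+50],None,fx=8,fy=8,interpolation=cv2.INTER_CUBIC))
t=ctrl.snapshot("top"); x,y=map(int,proj(t,[[.593,.004,.06]])[0]); cv2.imwrite("pics/b_top.png",cv2.resize(t["image"][y-38:y+37,x-50:x+50,::-1],None,fx=8,fy=8,interpolation=cv2.INTER_CUBIC))
o=ctrl.get_obs(); print(o["tool_pos"],o["opening"])
E
```

```text
[ 0.58895699 -0.03197172  0.04877557] 0.0002826510438279433
```

View pics/b_side.png

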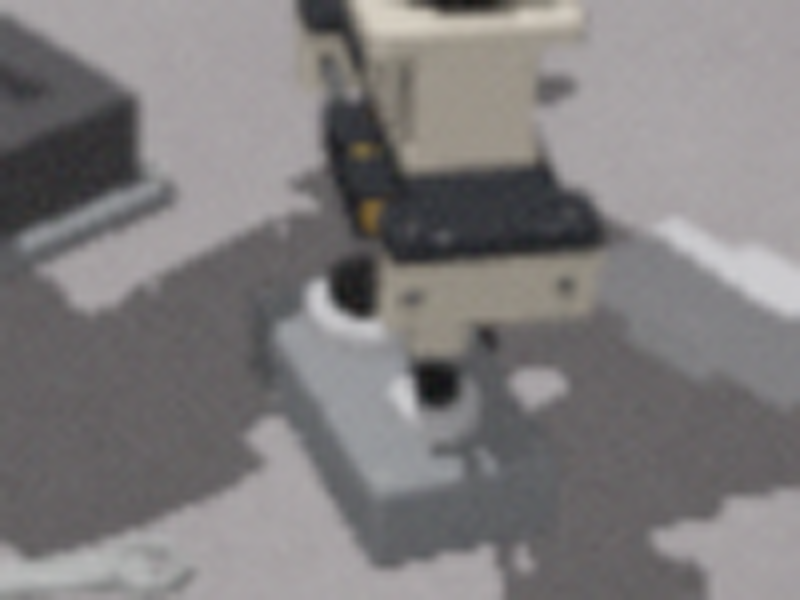

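View pics/b_top.png

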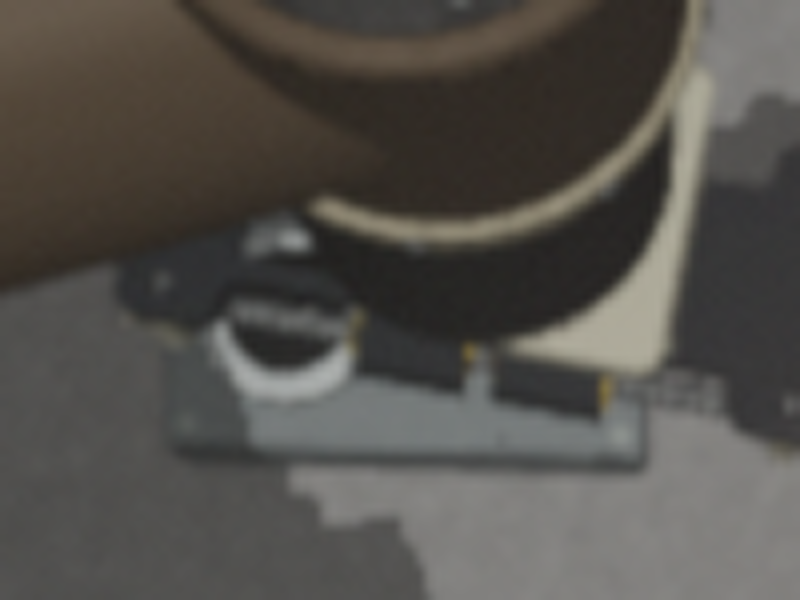

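The closed fingertips are right above the small button, seen at crop (437,380) in the side view. Pressing down.

Request:
jog_arm(
  commands=[
    {"x":-0.2,"y":0,"z":1,"roll":0},
    {"x":0,"y":0,"z":0.8,"roll":0},
    {"x":0,"y":0,"z":0,"roll":0},
    {"x":0,"y":0,"z":0,"roll":0},
  ],
)

```text
clock: 18.45
tool_pos: [0.5902, -0.0323, 0.0295]
orientation: [-180.0, -0.0, 168.3]
force: [0.4, 0.5, 3.4]
opening: 0.0004
```

Request:
jog_arm(
  commands=[
    {"x":0,"y":0,"z":0.3,"roll":0},
    {"x":0,"y":0,"z":0.2,"roll":0},
    {"x":0,"y":0,"z":0.1,"roll":0},
    {"x":0,"y":0,"z":0,"roll":0},
  ],
)

```text
clock: 18.85
tool_pos: [0.5904, -0.0323, 0.0248]
orientation: [-180.0, 0.0, 168.3]
force: [-3.7, 1.2, 12.1]
opening: 0.0007
```

Request:
jog_arm(
  commands=[
    {"x":0,"y":0,"z":0.1,"roll":0},
    {"x":0,"y":0,"z":0.1,"roll":0},
    {"x":0,"y":0,"z":0,"roll":0},
  ],
)

```text
clock: 19.15
tool_pos: [0.5905, -0.0324, 0.0245]
orientation: [-180.0, 0.1, 168.4]
force: [-9.7, 1.9, 26.1]
opening: 0.0004
```

It's on the hard stop: force rose 14 N over 0.3 mm, and total travel was about 6 mm. Releasing and moving to the large button.

Request:
jog_arm(
  commands=[
    {"x":0,"y":0,"z":-0.5,"roll":0},
    {"x":0,"y":0,"z":-1,"roll":0},
    {"x":0,"y":0,"z":-1.5,"roll":0},
    {"x":0,"y":0,"z":-1,"roll":0},
    {"x":0.3,"y":1.8,"z":0,"roll":0},
    {"x":0.6,"y":3.5,"z":0,"roll":0},
    {"x":0.3,"y":1.8,"z":0,"roll":0},
    {"x":0,"y":0,"z":0,"roll":0},
    {"x":0,"y":0,"z":0,"roll":0},
  ],
)

```text
clock: 20.05
tool_pos: [0.5926, 0.0399, 0.0615]
orientation: [-180.0, -0.0, 168.4]
force: [-0.7, 0.2, -0.3]
opening: 0.0002
```

```bash
python3 - <<'E'
from plant import ctrl
from h import *
s=ctrl.snapshot("side"); x,y=map(int,proj(s,[[.593,.004,.06]])[0]); im=s["image"][:,:,::-1]
cv2.imwrite("pics/b2_side.png",cv2.resize(im[y-40:y+35,x-50:x+50],None,fx=8,fy=8,interpolation=cv2.INTER_CUBIC))
E
```

```text
(no output)
```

View pics/b2_side.png

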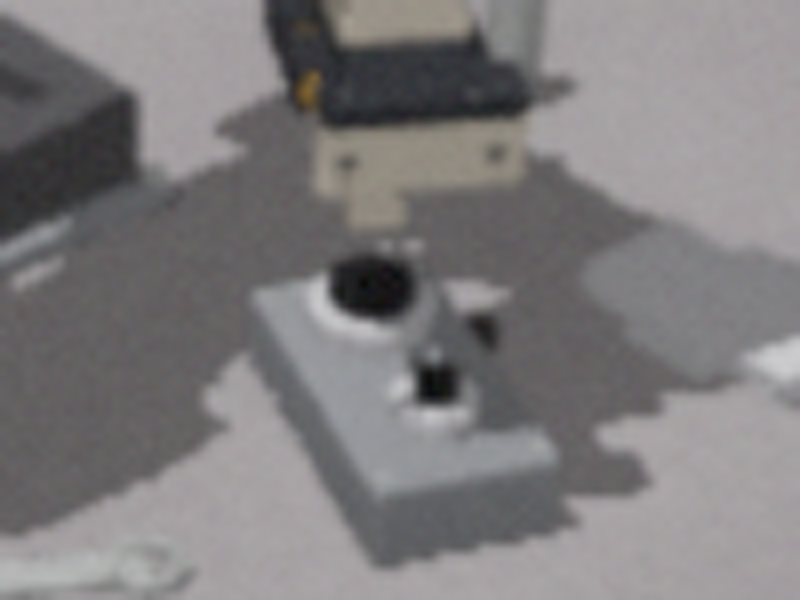

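The small button is back up and the fingers are over the large one at crop (372,285). Pressing it.

Request:
jog_arm(
  commands=[
    {"x":0,"y":0,"z":1,"roll":0},
    {"x":0,"y":0,"z":1.2,"roll":0},
    {"x":0,"y":0,"z":0.7,"roll":0},
    {"x":0,"y":0,"z":0,"roll":0},
    {"x":0,"y":0,"z":0,"roll":0},
  ],
)

```text
clock: 20.6
tool_pos: [0.5926, 0.0393, 0.0322]
orientation: [-180.0, -0.0, 168.3]
force: [0.0, 0.1, -0.4]
opening: 0.0006
```

Request:
jog_arm(
  commands=[
    {"x":0,"y":0,"z":0.3,"roll":0},
    {"x":0,"y":0,"z":0.3,"roll":0},
    {"x":0,"y":0,"z":0.2,"roll":0},
    {"x":0,"y":0,"z":0,"roll":0},
  ],
)

```text
clock: 21.0
tool_pos: [0.5933, 0.0397, 0.0251]
orientation: [180.0, 0.1, 168.3]
force: [-0.4, -1.7, 5.3]
opening: 0.0005
```

Request:
jog_arm(
  commands=[
    {"x":0,"y":0,"z":0.1,"roll":0},
    {"x":0,"y":0,"z":0.1,"roll":0},
    {"x":0,"y":0,"z":0,"roll":0},
  ],
)

```text
clock: 21.3
tool_pos: [0.5935, 0.0397, 0.0247]
orientation: [180.0, 0.1, 168.3]
force: [-4.6, -0.7, 16.8]
opening: 0.0005
```

Request:
jog_arm(
  commands=[
    {"x":0,"y":0,"z":0.1,"roll":0},
    {"x":0,"y":0,"z":0,"roll":0},
  ],
)

```text
clock: 21.5
tool_pos: [0.5935, 0.0397, 0.0246]
orientation: [180.0, 0.1, 168.4]
force: [-8.4, -0.1, 25.0]
opening: 0.0004
```

Request:
jog_arm(
  commands=[
    {"x":0,"y":0,"z":-0.5,"roll":0},
    {"x":0,"y":0,"z":-1,"roll":0},
    {"x":0,"y":0,"z":-2,"roll":0},
    {"x":0,"y":0,"z":-3,"roll":0},
    {"x":0,"y":0,"z":-4,"roll":0},
    {"x":0,"y":0,"z":-4,"roll":0},
    {"x":0,"y":0,"z":-2,"roll":0},
    {"x":0,"y":0,"z":0,"roll":0},
    {"x":0,"y":0,"z":0,"roll":0},
    {"x":0,"y":0,"z":0,"roll":0},
  ],
)

```text
clock: 22.5
tool_pos: [0.592, 0.0396, 0.1854]
orientation: [-180.0, -0.1, 168.3]
force: [0.2, -0.6, 0.3]
opening: 0.0005
```

```bash
python3 - <<'E'
from plant import ctrl
from h import *
s=ctrl.snapshot("side"); cv2.imwrite("pics/f_side.png",s["image"][100:325,230:530,::-1].repeat(2,0).repeat(2,1))
t=ctrl.snapshot("top"); cv2.imwrite("pics/f_top.png",t["image"][:,:,::-1])
o=ctrl.get_obs(); print(o["clock"],o["force"],o["qvel"])
E
```

```text
22.6 [-0.2280241   0.05523179 -0.52300141] [ 0.16871202  0.0729011   0.28388312  0.04227961 -0.01758895  0.0400279 ]
```

View pics/f_side.png

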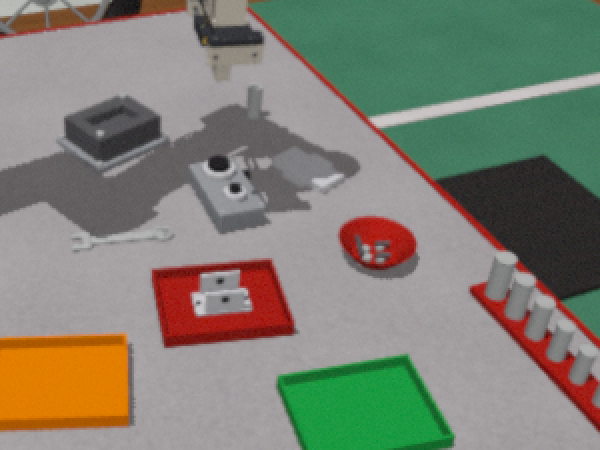

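View pics/f_top.png

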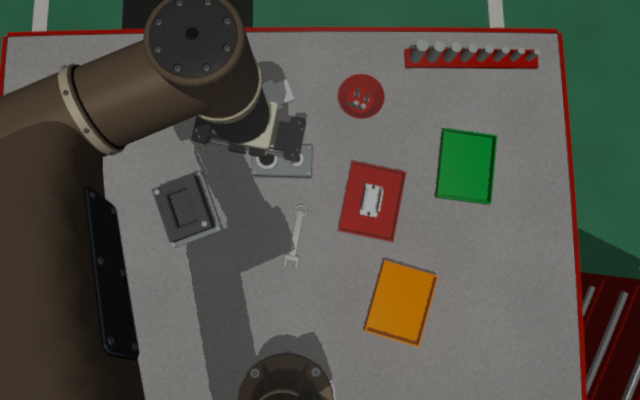

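Everything is in place. The bracket lies flat in the red tray (top view 371,200), the die is empty, both buttons are up, the bystanders haven't moved and the arm is clear. Handing in.

```bash
python3 -c "
from plant import ctrl
print(ctrl.close_job())"
```

```text
the job is handed in; nothing more can be done
None
```

The job is done and handed in at about 22.6 s of the 51 s allowed. The bracket is lying flat in the red tray with both flanges up. After that I pressed the small button and then the large one, each to its stop, and let them come back up.

**What went wrong:**
- **First grasp:** it missed. The real fingertips sit about 35 mm above the reported TCP, which I confirmed in the side camera at three arm poses. The fingers closed above the bracket without touching anything. I corrected all heights by 35 mm and the second grasp held (opening 44 mm, bracket width 44 mm).
- **Refused moves:** my first three move calls were refused because the rows left out keys. The arm did not move.
- **Poor measurements:** two die foot-corner points did not triangulate because I matched the wrong corners, so I left them out. The button tops measured about 5 mm low, because the dark side of each button pulled the measured centre down. I used the given 62 mm and found the actual stop by force.

**Last checks:**
- **Bracket:** it touched the tray floor within about 1 mm of the expected height and was released with no load on the wrist. The final pictures show it flat, with the die empty.
- **Buttons:** both reached a hard stop, at 26 N for the small one and 25 N for the large one. The side picture shows both back up.
- **Surroundings:** the dish, socket, wrench and look-alike trays show no movement in the final pictures. The arm partly hides the blanks in the top view, but what shows of them is in place. At the end the arm was clear of everything, with wrist force near zero.

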